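# Swap out the spent backup pack

## Robot

A 7-joint arm with a two-finger parallel gripper is mounted at the origin on the work surface. World frame = base frame: x ahead of the robot, y to its left, z up, the work surface at z = 0. Lengths are in m, angles in rad, forces in N, time in s.
With the tool pointing down it reaches from about 0.4 to 0.9 m from the base axis. Payload 5.5 kg.
Tool frame: the origin (TCP) lies midway between the tips of the shut fingers; the grasp point (between the pads) lies 19 mm behind it (manip.grip_depth is the distance from the TCP to the grasp point, in m); z points along the fingers, y is the line along which they close (so a half turn about z gives the same grasp; the last joint's range is limited). The gripper opens to 92 mm and grips with 3 to 60 N. Pads are 19 mm wide; open, the fingers measure 130 mm over their backs; the gripper's body (75 mm by 190 mm) begins 47 mm behind the grasp point.
Start: joints at [-1.009, 0.501, -0.427, 1.55, 0.221, 1.138, -0.21], TCP at [0.191, 0.621, 0.227] pointing down, gripper open.
Joint ranges: [-2.88, 2.88], [-0.31, 2.03], [-1.54, 1.56], [0.2, 2.42], [-1.41, 4.55], [0.19, 2.02], [-2.57, 2.57]. Speed limits (rad/s): [2.57, 2.57, 3.14, 3.14, 3.14, 3.14, 3.14].

## Interface

Orientations are given as a unit quaternion [x, y, z, w].
In Python, from bench import manip, effector, viewer gives the robot as it stands. Calls block until the motion is done:
- manip.move_pose(position, orientation): joint-space move of the TCP to a pose.
- manip.servo_line(position, ori=None, vel=0.15): straight line of the TCP; ori=None keeps the orientation; vel is the mean speed in m/s.
- manip.movej(angles): joint-space move.
- effector.open_jaws() and effector.close(f_grip=None): open the fingers fully, or close them until they stop; f_grip is the grip in N (None keeps the last).
- manip.sleep(seconds).
- manip.solve_ik(position, orientation): joint angles nearest the present ones, or None.
- viewer.get_image(name): name is "scene" or "top"; returns the picture (384x512x3 uint8, red, green, blue); there is no depth.
- viewer.get_calibration(name): a dict with "vfov" (degrees; the focal length in pixels is half the picture's height over the tangent of half this angle, whatever the lens; pixels are square), "cx", "cy" (the principal point, pixels), "dist_coeffs" ([k1, k2, p1, p2, k3] as OpenCV has them; the pictures are not rectified), "eye" and "attitude" of the camera in the world. Camera axes: x right, y down, z forward; pixel columns grow to the right and rows downward; lengths in m; the calibration is good to about 2 mm. A picture is of the moment at which its call begins. get_calibration takes no time and is no camera call.
A pose or a line that the arm cannot do raises manip.PlanningError and nothing moves.
- manip.hand_in(): hands the job in; it is judged then, once.
Readings, each from a call of its own:
- manip.current_clock(): time.
- manip.current_q(): joint angles.
- manip.current_joint_velocities(): joint speeds.
- manip.current_tau(): joint torques, N m.
- manip.current_tool_pos(): TCP position.
- manip.current_tcp_rot(): TCP orientation.
- manip.current_force(): force on the tool from outside, world axes, zero at the start.
- manip.current_wrist_torque(): the same for the moment, N m.
- manip.current_finger_gap(): finger opening in m.
- manip.current_gripper_force(): force on a finger pad.
Only numpy, scipy, OpenCV 4.12 (cv2) and the standard library are available. Lean on these libraries where they do the work, as an engineer would, in place of code of your own. Each camera call takes 0.05 s, during which the arm holds its last target. There are 200 camera calls.

## Task

The battery pack with the red band is spent and sits flush in the black charging dock, with no room for fingers: press down on its orange ribbed end until it tips and its other end stands up out of the bay, then lift it out and lay it flat, band upwards, on the floor of the yellow tray. Set it down, do not drop it, and leave the pack with the green band seated in its bay.

Things in the scene. Friction and masses are not known exactly. Their poses are not given: they have to be found in the camera images.
- pack_red: Spent grey battery pack, red band on top, 140 (x) x 50 (y) x 42 mm (z), 0.27 to 0.47 kg. Origin: centre of the underside; z up, top at z 42. Underside flat from x 0 to +70 mm, cut away upwards at 22 deg from x 0 to the press end at -70. It rocks on the edge at its origin: flat until tilted about 11 deg, past that it falls by itself to 22 deg and stays, +x end up.
- press (a point): On the red-banded pack: centre of the orange ribbed pad on its top at the press end (x -52, z 42 mm in the pack's frame). Pressing takes under 3 N (too little for a force stop): push it 12 to 18 mm down below the dock's top.
- raised_end (a point): On the red-banded pack: middle of the top at the end that rises (x +70, z 42 mm in the pack's frame). Once tipped it stands about 23 mm above the dock's top and can be pinched across the 50 mm width.
- pack_green: Charged battery pack, same shape, size and axes as the spent one, but with a green band. Must stay seated in its bay.
- dock: Black two-bay charging dock, fixed, 194 (x) x 176 (y) x 48 mm high. Origin: centre of its underside; z up. Bays open at the top, centred at x 0, y +45 and -45 mm, 158 (x) x 54 mm (y), floor at z 6. Packs lie with x along the dock's x, tops flush with its top; gaps 2 mm each side, about 14 at the press end (-x), 4 at the other. Either pack may be in either bay.
- tray: Yellow open tray, fixed, 206 mm (x) x 146 mm (y) outside, walls 6 mm thick and 20 mm high (inside 194 x 134 mm), floor at z 6 mm. Origin: centre of its underside; z up.
Things that resemble listed ones, but are neither listed nor needed, are in the scene too. What is shaped like the pack_red but turquoise is not meant.

How it is judged:
By the outcome, as a careful person would: the job done as asked, in the order asked, and still so for the second after the job is handed in, with the robot touching nothing.
It also fails if it takes over 53 s, if anything falls off the work surface, if the arm or the gripper's body presses on something with over 40 N, if the wrist force passes 120 N, or if a joint passes its speed limit or range.

## Working session

There is one attempt and no reset: what is moved stays moved. The work goes in short steps, each a Python script; the robot and the scene stay as the last script left them, time stands still between calls to the robot, and variables do not carry over. Pictures are saved under pics/ and viewed, at most 10 in all, crops included, and the job is handed in when it is done.

```bash
mkdir -p pics
python3 - <<'E'
from bench import manip, effector, viewer
import cv2
for n in("scene","top"):
    im=viewer.get_image(n); cv2.imwrite(f"pics/{n}0.png",im[:,:,::-1]); print(n,viewer.get_calibration(n))
print(manip.current_tcp_rot(),manip.current_clock())
E
```

```text
scene {'vfov': 47.762839844083935, 'cx': 251.1747362866107, 'cy': 189.23455975299333, 'dist_coeffs': array([-0.14862553,  0.        ,  0.        ,  0.        ,  0.        ]), 'eye': array([ 0.85174552, -0.46510407,  0.83671669]), 'attitude': array([ 0.88723829,  0.33224277, -0.11444541, -0.29887323])}
top {'vfov': 54.528913699022326, 'cx': 257.08902098190043, 'cy': 194.56873038555932, 'dist_coeffs': array([-0.11249828,  0.        ,  0.        ,  0.        ,  0.        ]), 'eye': array([ 0.3260869 , -0.05349638,  0.76016238]), 'attitude': array([ 0.7063003 , -0.70243735,  0.04527928, -0.075309  ])}
[ 1.48825407e-01  9.88863083e-01 -8.77833719e-04 -1.75622237e-04] 0.1
```

View pics/scene0.png

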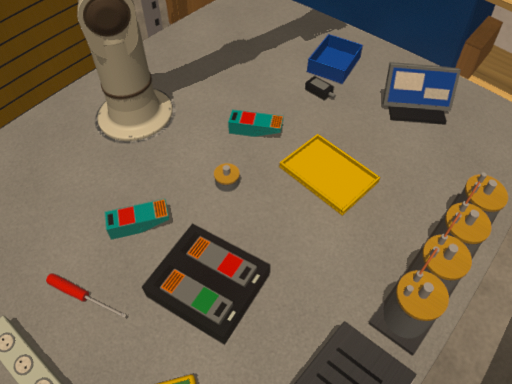

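View pics/top0.png

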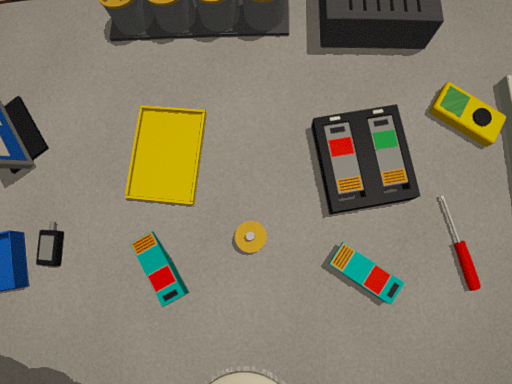

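The top view shows the dock at about (366,158). The red-band pack is at (343,155) with its pad at (349,185) towards the robot, the green-band pack is at (390,150), and the tray is at (166,155). The scene view shows the dock at about (207,281) and the tray at (330,173). The turquoise packs are decoys.

```bash
cat > h.py <<'E'
import numpy as np, cv2
from scipy.spatial.transform import Rotation as R
from bench import manip, effector, viewer
def plane(name,px,z):
    c=viewer.get_calibration(name); f=192/np.tan(np.radians(c['vfov']/2))
    K=np.array([[f,0,c['cx']],[0,f,c['cy']],[0,0,1]])
    u=cv2.undistortPoints(np.array(px,float).reshape(-1,1,2),K,c['dist_coeffs'])[:,0]
    d=R.from_quat(c['attitude']).apply(np.c_[u,np.ones(len(u))]); e=c['eye']
    return (e+d*((z-e[2])/d[:,2])[:,None])[:,:2]
def blobs(hsv,lo,hi,amin=30):
    m=cv2.inRange(hsv,lo,hi); m=cv2.morphologyEx(m,cv2.MORPH_CLOSE,np.ones((3,3)))
    return [c for c in cv2.findContours(m,0,cv2.CHAIN_APPROX_NONE)[0] if cv2.contourArea(c)>amin]
def cen(c):
    m=cv2.moments(c); return [m['m10']/m['m00'],m['m01']/m['m00']]
def rect(name,c,z):
    p=plane(name,c[:,0],z)*1000
    return cv2.minAreaRect(p.astype(np.float32))
E
python3 - <<'E'
from h import *
np.set_printoptions(precision=4,suppress=True)
box={'scene':(140,225,275,340),'top':(310,105,420,215)}
for n in("scene","top"):
    hsv=cv2.cvtColor(cv2.imread(f"pics/{n}0.png"),cv2.COLOR_BGR2HSV)
    x0,y0,x1,y1=box[n]; d=np.zeros_like(hsv); d[y0:y1,x0:x1]=hsv[y0:y1,x0:x1]
    for k,lo,hi in(("red",(0,180,100),(5,255,255)),("green",(45,130,60),(75,255,255)),("orange",(9,120,110),(22,255,255))):
        for c in blobs(d,lo,hi): print(n,k,cen(c),plane(n,[cen(c)],.048)[0],rect(n,c,.048))
    # pack outline: bright pixels inside dock top
    m=cv2.inRange(d,(0,0,75),(180,255,255)); cnt=[c for c in cv2.findContours(m,0,1)[0] if cv2.contourArea(c)>400]
    for c in cnt: print(n,"pack?",cv2.contourArea(c),rect(n,c,.048))
    for c in blobs(hsv,(22,180,100),(32,255,255),2000): print(n,"tray",rect(n,c,.02))
E
```

```text
scene red [229.66458007303075, 264.5310380803338] [ 0.5468 -0.1878] ((546.463134765625, -187.1664581298828), (35.56818389892578, 45.982688903808594), 10.187222480773926)
scene green [204.40086206896552, 299.95258620689657] [ 0.5622 -0.2766] ((562.0087890625, -276.2785339355469), (34.237579345703125, 44.33195495605469), 10.213777542114258)
scene orange [172.4259587020649, 280.9828908554572] [ 0.4861 -0.2903] ((485.9580078125, -290.03326416015625), (28.21619987487793, 48.30595016479492), 11.195213317871094)
scene orange [198.380081300813, 247.35569105691056] [ 0.4705 -0.2015] ((470.3880310058594, -201.21446228027344), (28.2324161529541, 48.752201080322266), 10.172353744506836)
scene pack? 1672.5 ((540.4752197265625, -280.6603698730469), (141.3065185546875, 51.47952651977539), 10.263595581054688)
scene pack? 1476.5 ((525.064697265625, -191.97662353515625), (141.55734252929688, 51.923465728759766), 10.101618766784668)
scene pack? 3259.5 ((572.521240234375, -204.41883850097656), (168.3746795654297, 249.31112670898438), 41.05704879760742)
scene pack? 3318.5 ((482.9739685058594, -282.958953
[... 970 characters left out ...]
64973449707)
top pack? 1710.0 ((524.488037109375, -191.67344665527344), (141.64295959472656, 51.806697845458984), 9.811213493347168)
top pack? 1650.5 ((539.7401123046875, -280.35400390625), (141.89842224121094, 51.44504928588867), 9.960404396057129)
top pack? 928.0 ((546.943359375, -322.91546630859375), (45.96742248535156, 181.7443389892578), 85.51094055175781)
top pack? 1295.0 ((523.0133056640625, -208.21221923828125), (163.9532928466797, 226.49057006835938), 88.96930694580078)
top tray ((541.479248046875, 171.52090454101562), (148.47865295410156, 206.61660766601562), 84.650390625)
top tray ((629.8579711914062, -473.52630615234375), (151.9562530517578, 90.07686614990234), 58.08842086791992)
```

```bash
cat >> h.py <<'E'
PK=np.array([.5247,-.1917]); PY=np.radians(10.0); TR=np.array([.5417,.1712]); TY=np.radians(-5.35)
def quat(yaw,tilt=0,flip=False):
    """tool z = -normal of a pack at this yaw whose +x end is raised by tilt"""
    P=R.from_euler('z',yaw)*R.from_euler('y',-tilt)
    return (P*R.from_euler('x',np.pi)*R.from_euler('z',np.pi*flip)).as_quat()
def packpt(x,z,tilt=0,o=PK,yaw=PY,z0=.006):
    P=R.from_euler('z',yaw)*R.from_euler('y',-tilt)
    return np.r_[o,z0]+P.apply([x,0,z])
E
python3 - <<'E'
from h import *
np.set_printoptions(precision=3,suppress=True)
T=np.radians(22)
for f in(False,True):
    for n,p,q in(("press",packpt(-.053,.029),quat(PY,0,f)),("grasp",packpt(.06,.028,T),quat(PY,T,f)),("place",packpt(.06,.03,0,TR,TY),quat(TY,0,f)),("placeup",packpt(.06,.2,0,TR,TY),quat(TY,0,f)),("lift",packpt(.06,.028,T)+[0,0,.13],quat(PY,T,f))):
        print(f,n,p,manip.solve_ik(p,q))
E
```

```text
False press [ 0.473 -0.201  0.035] [-0.382  0.753  0.959  2.054 -0.879  0.813 -0.281]
False grasp [ 0.569 -0.184  0.054] [ 0.675  0.511 -0.341  2.098 -0.179  0.236 -0.827]
False place [0.601 0.166 0.036] [-0.49   0.665  0.241  1.759 -0.219  0.744 -1.801]
False placeup [0.601 0.166 0.206] [-0.514  0.448  0.27   1.661 -0.134  1.051 -1.867]
False lift [ 0.569 -0.184  0.184] [-0.43   0.407  0.999  2.063 -0.921  0.74  -0.248]
True press [ 0.473 -0.201  0.035] [ 0.302  0.512  0.057  2.033 -0.05   0.598  2.139]
True grasp [ 0.569 -0.184  0.054] [ 0.909  0.574 -0.628  2.091  0.454  0.264  1.739]
True place [0.601 0.166 0.036] [-0.1    0.672 -0.287  1.744  0.258  0.762  0.962]
True placeup [0.601 0.166 0.206] [-0.119  0.453 -0.258  1.645  0.128  1.06   1.063]
True lift [ 0.569 -0.184  0.184] [ 0.133  0.266  0.295  2.048 -0.538  0.577  2.568]
```

Run:
```python
from h import *
np.set_printoptions(precision=3,suppress=True)
q=quat(PY); p=packpt(-.053,.042)
effector.close(10)
manip.move_pose(p+[0,0,.12],q); manip.servo_line(p+[0,0,.01],vel=.15)
for d in(0,.005,.010,.0135):
    manip.servo_line(p-[0,0,d],vel=.03); print(d,manip.current_tool_pos(),manip.current_force())
manip.sleep(.4); print(manip.current_force())
manip.servo_line(p+[0,0,.15],vel=.2)
effector.open_jaws()
print(manip.current_q(),manip.current_clock())
T=np.radians(11)
for f in(False,True):print(manip.solve_ik(packpt(.07,.1,T),quat(PY,T,f)))
im=viewer.get_image("scene"); a=cv2.resize(im[215:350,130:290,::-1],None,fx=4,fy=4,interpolation=cv2.INTER_CUBIC); cv2.imwrite("pics/s1.png",a)
cv2.imwrite("pics/s1full.png",im[:,:,::-1])
```

```text
0 [ 0.472 -0.201  0.048] [ 0.756 -0.224  0.308]
0.005 [ 0.472 -0.201  0.043] [-0.35   0.362  0.262]
0.01 [ 0.472 -0.201  0.038] [ 0.639  0.991 -0.194]
0.0135 [ 0.472 -0.201  0.034] [ 0.395  0.501 -0.599]
[-0.773  0.065 -0.495]
[-0.239  0.313  0.705  1.95  -0.245  0.964 -0.814] 9.675
[-0.119  0.475  0.55   1.947 -0.552  0.686 -0.621]
[ 0.39   0.426 -0.088  1.929 -0.092  0.62   2.129]
```

View pics/s1.png

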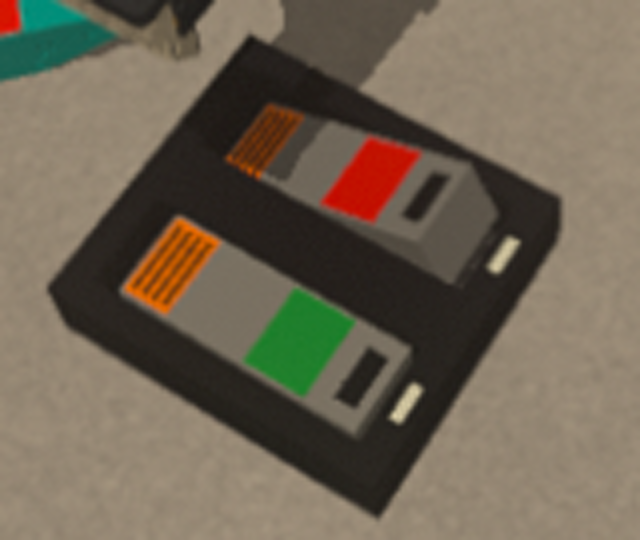

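The pack has tipped: its red-banded end stands proud and the green pack is still seated. Next I check its position, grasp it, lift it and look again.

```bash
cat >> h.py <<'E'
GT=np.radians(11)
GP=np.r_[PK+.043*np.array([np.cos(PY),np.sin(PY)]),.0525]
E
python3 - <<'E'
from h import *
np.set_printoptions(precision=4,suppress=True)
pr=packpt(.0221,.042,np.radians(22))
for n in("scene","top"):
    im=viewer.get_image(n); cv2.imwrite(f"pics/{n}2.png",im[:,:,::-1])
    hsv=cv2.cvtColor(im,cv2.COLOR_RGB2HSV)
    for c in blobs(hsv,(0,180,100),(5,255,255)):
        p=plane(n,[cen(c)],pr[2])[0]
        if np.hypot(*(p-pr[:2]))<.05: print(n,p,pr)
q=quat(PY,GT)
manip.move_pose(GP+[0,0,.07],q); manip.servo_line(GP,vel=.06)
print(manip.current_tool_pos(),manip.current_force())
effector.close(60); manip.sleep(.3)
print(manip.current_finger_gap(),manip.current_gripper_force(),manip.current_force(),manip.current_clock())
E
```

```text
scene [ 0.5296 -0.1911] [ 0.5294 -0.1909  0.0532]
[ 0.5674 -0.1844  0.0529] [ 1.2636 -0.0947 -0.2442]
0.049776983066231774 59.95685935020447 [ 0.247  -0.6955  0.969 ] 12.7333
```

Position matches within 0.3 mm, and the gap is 50 mm at 60 N, so the grip is good. Lift.

Run:
```python
from h import *
np.set_printoptions(precision=4,suppress=True)
manip.servo_line(GP+[0,0,.03],vel=.05); print(manip.current_force(),manip.current_finger_gap())
manip.servo_line(GP+[0,0,.15],vel=.1)
print(manip.current_force(),manip.current_finger_gap(),manip.current_wrist_torque(),manip.current_clock())
im=viewer.get_image("scene"); cv2.imwrite("pics/s3.png",cv2.resize(im[130:340,100:340,::-1],None,fx=2.5,fy=2.5))
for f in (0,1):
  print(manip.solve_ik(packpt(.06,.15,0,TR,TY),quat(TY,-GT,f)),manip.solve_ik(packpt(.06,.03,0,TR,TY),quat(TY,-GT,f)))
```

```text
[ 0.3798 -0.2808 -4.3234] 0.04927332861582433
[ 0.5062  0.2851 -4.2547] 0.049503780318271434 [-0.0885  0.3125 -0.0437] 14.8333
[-0.6582  0.6755  0.5842  1.5347 -0.4208  1.2467 -1.6309] [-0.6039  0.8123  0.4971  1.5863 -0.4766  1.057  -1.5885]
[-0.2391  0.6088 -0.0482  1.5176 -0.0455  1.195   1.2168] [-0.2311  0.7538 -0.0598  1.571  -0.0339  0.997   1.2199]
```

View pics/s3.png

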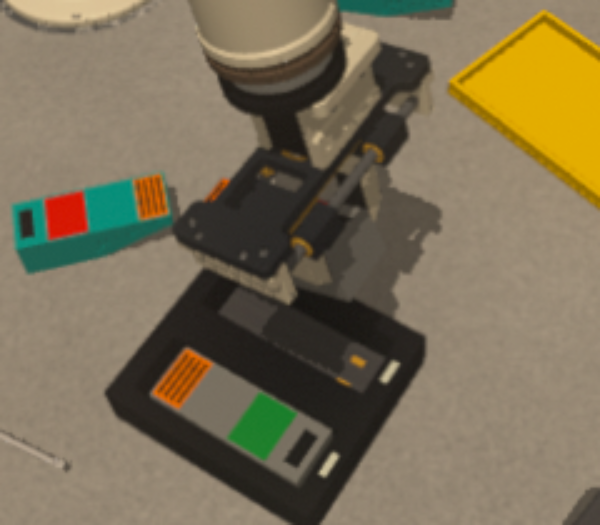

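The pack is clear of the dock and held, and the green pack is still seated. I carry it over the tray, level it and triangulate its orange pad to check for slip.

```bash
cat >> h.py <<'E'
def ray(n,px):
    a=plane(n,[px],0.)[0]; e=viewer.get_calibration(n)['eye']; d=np.r_[a,0]-e; return e,d/np.linalg.norm(d)
def tri(p1,p2):
    (a,u),(b,v)=ray("scene",p1),ray("top",p2)
    s=np.linalg.lstsq(np.c_[u,-v],b-a,rcond=None)[0]; A,B=a+s[0]*u,b+s[1]*v
    return (A+B)/2,np.linalg.norm(A-B)
E
python3 - <<'E'
from h import *
np.set_printoptions(precision=4,suppress=True)
manip.move_pose(packpt(.0573,.027+.09,0,TR,TY),quat(TY,-GT))
manip.sleep(.3)
print(manip.current_tool_pos(),manip.current_finger_gap(),manip.current_clock())
c={}
for n in("scene","top"):
    im=viewer.get_image(n); cv2.imwrite(f"pics/{n}4.png",im[:,:,::-1]); hsv=cv2.cvtColor(im,cv2.COLOR_RGB2HSV)
    for k in blobs(hsv,(9,120,90),(21,255,255)): print(n,cen(k),cv2.contourArea(k))
print(packpt(-.052,.042+.09,0,TR,TY))
a,b=[cv2.imread(f"pics/{n}4.png") for n in("scene","top")]
cv2.imwrite("pics/c4.png",np.hstack([cv2.resize(a[80:280,200:400],(400,400)),cv2.resize(b[50:250,70:270],(400,400))]))
E
```

```text
[0.5991 0.1648 0.1235] 0.04944128559985075 16.5417
scene [172.41417691857058, 280.94610427650844] 284.5
scene [159.72304648862513, 208.30761622156277] 168.5
scene [450.5228387773842, 250.33084087629538] 6352.5
scene [226.37554759060134, 173.5810434090004] 418.5
scene [315.8407643312102, 123.50636942675159] 157.0
scene [276.34471544715444, 121.25691056910568] 102.5
scene [487.02044056360387, 60.895085003638286] 2519.5
scene [502.8915343915344, 3.4576719576719572] 126.0
scene [195.23447069116358, 4.698162729658793] 190.5
scene [171.93636363636364, 11.484848484848484] 165.0
scene [38.833234421364985, 57.26523244312561] 6740.0
scene [12.059226627508565, 6.276554087126774] 340.5
top [342.52253855278764, 256.7419928825623] 281.0
top [143.63005780346822, 243.39627488760433] 259.5
top [393.71285892634205, 176.24719101123594] 267.0
top [143.20815138282387, 164.86899563318778] 343.5
top [166.38095238095235, 68.90225563909775] 66.5
top [211.56410256410257, 1.1025641025641026] 39.0
top [163.70030581039754, 2.4311926605504586] 54.5
[0.4899 0.176  0.138 ]
```

View pics/c4.png

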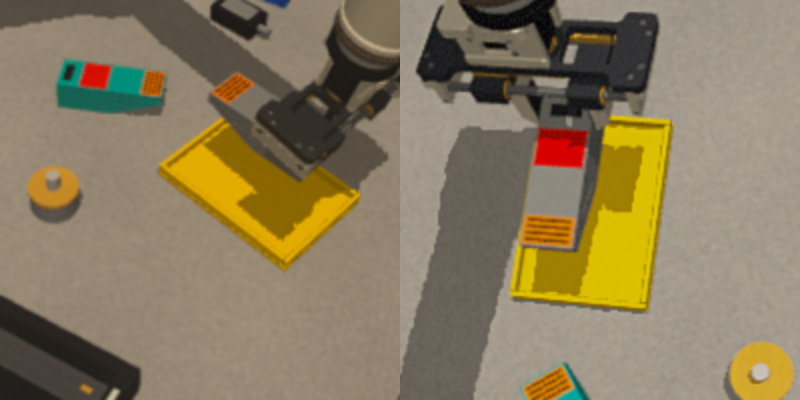

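The crops show the pack held level over the tray. Its orange pad is at scene (315.8,123.5) and top (143.2,164.9).

Run:
```python
from h import *
np.set_printoptions(precision=4,suppress=True)
p,e=tri((315.84,123.5),(143.2,164.87)); print(p,e,packpt(-.052,.132,0,TR,TY))
t=manip.current_tool_pos(); print(np.degrees(np.arctan2(p[2]-.006-.132,.109)))
```

```text
[0.4861 0.175  0.1383] 0.00022082465519369804 [0.4899 0.176  0.138 ]
0.18014178385534466
```

No slip: tilt is about 0.2°. Now I lower it in small steps until contact shows in the force reading, then release.

Run:
```python
from h import *
np.set_printoptions(precision=4,suppress=True)
q=quat(TY,-GT); P=lambda h:packpt(.0573,.027+h,0,TR,TY)
manip.servo_line(P(.006),vel=.08); manip.sleep(.2); f0=manip.current_force()[2]; print(f0)
h=.006
while h>-.004:
    h-=.001; manip.servo_line(P(h),vel=.01); f=manip.current_force()[2]; print(round(h,4),round(f,2))
    if f-f0>3: break
manip.sleep(.2); print(manip.current_tool_pos(),manip.current_force())
effector.open_jaws(); manip.sleep(.2)
a=R.from_quat(q).apply([0,0,1])
manip.servo_line(P(h)-.06*a,vel=.1); manip.servo_line(P(h)-.06*a+[0,0,.15],vel=.25)
manip.move_pose([.45,-.02,.32],quat(0))
print(manip.current_clock())
c={}
a,b=[viewer.get_image(n)[:,:,::-1] for n in("scene","top")]
cv2.imwrite("pics/c5.png",np.vstack([np.hstack([cv2.resize(a[90:290,220:420],(400,400)),cv2.resize(b[50:250,70:270],(400,400))])]))
cv2.imwrite("pics/s5.png",a)
```

```text
-3.450704655910536
0.005 -2.82
0.004 -3.4
0.003 -2.88
0.002 -3.58
0.001 -2.71
0.0 0.95
[0.599  0.1658 0.0334] [-1.35    0.3876  1.1979]
23.3083
```

View pics/c5.png

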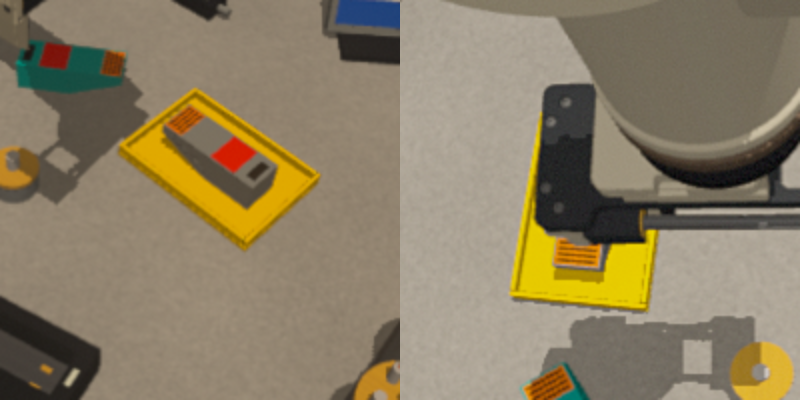

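View pics/s5.png

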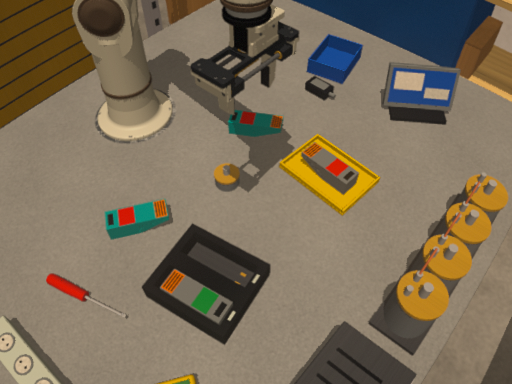

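The pack lies in the tray, with its pad at scene (313,152) and band at (338,167). The green pack is still seated. One numeric check of flatness before handing in.

Run:
```python
from h import *
im=cv2.cvtColor(cv2.imread("pics/s5.png"),cv2.COLOR_BGR2HSV); d=np.zeros_like(im); d[135:215,275:385]=im[135:215,275:385]
r=max(blobs(d,(0,180,100),(5,255,255)),key=cv2.contourArea); o=max(blobs(d,(9,120,90),(20,255,255)),key=cv2.contourArea)
p,q=[plane("scene",[cen(k)],.048)[0] for k in(r,o)]
v=p-q; print(p,q,np.linalg.norm(v),np.degrees(np.arctan2(v[1],v[0])))
for t in(0,22): 
    for x in(.022,-.052): print(t,packpt(x,.042,np.radians(t),TR,TY))
if abs(np.linalg.norm(v)-.0755)<.005: print(manip.hand_in(), manip.current_clock())
```

```text
[0.56325215 0.16975097] [0.48577483 0.17661342] 0.07778064254269366 -5.061684307172235
0 [0.56360416 0.16914873 0.048     ]
0 [0.48992653 0.17604845 0.048     ]
22 [0.54634425 0.17076508 0.05318307]
22 [0.47803153 0.17716239 0.02546218]
the job is handed in; nothing more can be done
the job is handed in; nothing more can be done
```

The red-banded pack was tipped, lifted out and set down flat, band up, on the tray floor; the green pack is still seated, and I handed the job in soon after the clock read 23.3 s.

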